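# Lock an engraving block in the holding bed

## Task

Lay the boxwood engraving block, drawing up, between the two side guides of the holding bed, setting it down gently rather than dropping it. Slide the dark stop along until it holds the block snugly against the aluminium fence with no play, then turn the stop's red knob clockwise to its locked position so the stop cannot slip back. Leave the ink tin, the lino block and the graver where they are.

Things in the scene. Friction and masses are not known exactly. Their poses are not given: they have to be found in the camera images.
- bed: Fixed holding bed: plywood board 140 (x) x 260 (y) x 18 mm; origin: centre of its underside. Two dark wood side guides run along y, 6 mm high, 10 wide, inner faces at x = -30 and +30 mm. The aluminium fence, 80 (x) x 22 (y) mm, 18 high above the board, stands at the -y end, inner face at y = -85 mm. The stop slides along y between the guides over a flat track strip at x = 0.
- stop (a joint): Travel of the stop, m: 0 far from the fence, grows along the bed's -y towards it, to 0.13. Fence face to stop face = 0.160 minus this: 0.096 with the 64 mm block tight between. The stop is a dark metal block 54 (bed x) x 36 (bed y) mm, its top 20.5 mm above the board and the red knob on it; slides with about 1.5 N while the knob is loose, held fast when locked.
- stop_face (a point): Centre of the stop's face that meets the block, 10 mm above the board; axes as the bed's.
- knob (a joint): Turn of the clamp knob, rad, clockwise seen from above: loose near 0 (starts 0 to 0.3), begins to clamp at about 0.6, locked from 1.1 on, end stop at 1.4. At 0 the grip bar lies along the bed's x, across the slide; near locked it lies almost along the slide. Needs about 0.2 N m.
- knob_grip (a point): On the knob's axis at the height to grip, 66.5 mm above the bench: the red grip bar is 42 mm long along this point's x, 14 mm thick along its y, from 46 to 75.5 mm above the bench; below it is a 31 mm round flange. A white mark lies on one end of the bar's top.
- block: Boxwood engraving block, pale yellow, 50 (x) x 64 (y) x 23 mm high, about 70 g, dark line drawing on its top. Origin: centre of its underside. It belongs with its 64 mm side along the bed's y, either way round; it starts flat on the bench.
- ink_tin: Round blue ink tin with steel lid, 67 mm across, 38 mm high; origin at the centre of its underside. Leave alone.
- lino_block: Square lino block, dark green on cork-brown base, 52 x 52 x 18 mm; origin at the centre of its underside. Leave alone.
- graver: Graver, 115 mm long along its x, mushroom-shaped brown handle at -x, steel blade on a cork rest, 34 mm high; origin under its middle. Leave alone.
Mind the look-alikes: they are no part of the job. Of the things like the block, leave any that is turquoise; of the rest the smaller one is meant.

How it is judged:
On the way, in this order (a step that is already met when the one before it is completed fails the run):
1. the block lies flat in the bed between the guides (x of block in the frame of bed between -0.007 and 0.007 m and y of block in the frame of bed between -0.056 and 0.07 m and z of block in the frame of bed between 0.015 and 0.0205 m and angle between the y axis of block and the y axis of bed, either way round below 0.2 rad and angle between block's own z axis and vertical below 0.06 rad), for 0.2 s.
2. the stop holds the block against the fence (all of step 1 and y of block in the frame of bed below -0.05 m and angle between the y axis of block and the y axis of bed, either way round below 0.08 rad and value of joint stop above 0.094 m), for 0.2 s.
3. the knob is locked with the block still held (all of step 2 and value of joint knob above 1.1 rad), for 0.2 s.
At the end, for the whole second after the job is handed in: The block lies flat in the bed, drawing up, within 7 mm of its centre line, square within 0.08 rad and within 3 mm of the fence; the stop is against it with at most 2 mm of play (stop joint above 0.094); the knob is locked (above 1.1 rad); all at rest (all of step 3 and linear speed of block below 0.02 m/s and velocity of joint stop between -0.01 and 0.01 m/s); the robot touches nothing.
It fails at once if the block was dropped (falling freely faster than 0.8 m/s) (linear speed of block above 0.8 m/s and contact force between block and the fingers below 0.05 N).
It fails at once if the ink tin was moved more than 25 mm (distance of ink_tin from where it was at the start of the episode above 0.025 m).
It fails at once if the lino block was moved more than 25 mm (distance of lino_block from where it was at the start of the episode above 0.025 m).
It fails at once if the graver was moved more than 25 mm (distance of graver from where it was at the start of the episode above 0.025 m).
It also fails if it takes over 54 s, if anything falls off the work surface, if the arm or the gripper's body presses on something with over 40 N, if the wrist force passes 120 N, or if a joint passes its speed limit or range.

## Robot

A 7-joint arm with a two-finger parallel gripper is mounted at the origin on the work surface. World frame = base frame: x ahead of the robot, y to its left, z up, the work surface at z = 0. Lengths are in m, angles in rad, forces in N, time in s.
With the tool pointing down it reaches from about 0.425 to 0.875 m from the base axis. Payload 4.7 kg.
Tool frame: the origin (TCP) lies at the very end of the fingers, on their centre line; the grasp point (between the pads) lies 19 mm behind it; z points along the fingers, y is the line along which they close (so a half turn about z gives the same grasp; the last joint's range is limited). The gripper opens to 87 mm and grips with 3 to 60 N. Pads are 19 mm wide; open, the fingers measure 117 mm over their backs; the gripper's body (75 mm by 190 mm) begins 51 mm behind the grasp point.
Start: joints at [-1.092, 0.321, -0.07, 1.45, 0.023, 1.371, -0.057], TCP at [0.291, 0.581, 0.223] pointing down, gripper open.
Joint ranges: [-2.86, 2.86], [-0.3, 2.09], [-1.38, 1.24], [0.06, 2.45], [-1.56, 4.7], [0.09, 2.05], [-2.69, 2.69]. Speed limits (rad/s): [2.57, 2.57, 3.14, 3.14, 3.14, 3.14, 3.14].

## Interface

Orientations are given as [roll, pitch, yaw] about the fixed x, y, z axes, in that order (R = Rz(yaw) Ry(pitch) Rx(roll)).
In Python, from rig import sense, grab_frame, finish_job gives the robot as it stands.
- The arm moves only by the tool play_rows, never from a script. Its argument "rows" is a list that holds one entry, the list of rows, each a list of 6 numbers: the shift along the world's x, y, z each as a share of 1 m, from -1 to 1, then the turn, a rotation vector about the world's x, y, z each as a share of 2 pi rad, from -1 to 1. In form: [[[dx, dy, dz, ax, ay, az], ...]]. A call has 1 to 12 rows; each row shifts and turns the commanded pose from where the row before left it; what a row does not reach is not made up. A row lasts 1/10 s, in which the tool goes at most 50 mm and 8.59 degrees, less where a joint would pass 70% of its speed; a pose out of reach is approached as far as the arm can. A call with a number of a shift or a turn outside -1 to 1 is refused whole. A call with a gripper value outside its range is refused whole. "gripper" is the finger opening in mm, from 0 to 87, set as the call begins (left out, the last holds). The fingers move at their own pace and stop on an object; the grip force is fixed at half the most. Time passes only in rows, so rows that do not move let the fingers close. It gives the time, the measured TCP pose, the force, the opening and the grip force at its end, in the units of the state.
- sense(): the state, without advancing time (a new reading comes with each control period).
- grab_frame(name): name is "scene" or "top"; returns a dict with "color" (420x560x3 uint8, blue, green, red), "depth" (420x560 float32, m along the optical axis (not along the pixel's ray), 0 where there is no reading), "vfov" (degrees; the focal length in pixels is half the picture's height over the tangent of half this angle, whatever the lens; pixels are square), "cx", "cy" (the principal point, pixels), "T" (4x4, takes a point from camera to world coordinates). Camera axes: x right, y down, z forward; pixel columns grow to the right and rows downward; lengths in m; the calibration is good to about 2 mm. A picture is of the moment at which its call begins.
- finish_job(): hands the job in; it is judged then, once.
The state is a dict: "time_s": time; "joints": joint angles; "dq": joint speeds; "tau": joint torques, N m; "tcp_pos": TCP position; "tcp_rot": TCP orientation; "wrist_force": force on the tool from outside, world axes, zero at the start; "moment": the same for the moment, N m; "width": finger opening in m; "finger_force": force on a finger pad.
Only numpy, scipy, OpenCV 4.12 (cv2) and the standard library are available. Lean on these libraries where they do the work, as an engineer would, in place of code of your own. Each camera call takes 0.05 s, during which the arm holds its last target. There are 200 camera calls.

## Working session

There is one attempt and no reset: what is moved stays moved. The work goes in short steps, Python scripts to look and compute and a tool call to move; the robot and the scene stay as the last step left them, time stands still between calls to the robot, and variables do not carry over. Pictures are saved under pics/ and viewed, at most 10 in all, crops included, and the job is handed in when it is done.

Besides the shell and the picture viewer there is one more tool, called after "Emit:" as name(argument=value, ...) on one line, values as JSON. play_rows: Moves the arm, as the interface text tells. Its arguments: {"type":"object","properties":{"rows":{"type":"array"},"gripper":{"type":"number"}},"required":["rows"]}

```bash
mkdir -p pics; cat > h.py <<'E'
import numpy as np, cv2
from rig import sense, grab_frame, finish_job
def K(f):
    h=f["color"].shape[0]; return h/2/np.tan(np.radians(f["vfov"])/2)
def ray(f,u,v,z):
    k=K(f);T=np.array(f["T"]);d=T[:3,:3]@np.array([(u-f["cx"])/k,(v-f["cy"])/k,1]);o=T[:3,3]
    return o+d*(z-o[2])/d[2]
def cloud(f):
    k=K(f);T=np.array(f["T"]);d=f["depth"];v,u=np.indices(d.shape)
    p=np.stack([(u-f["cx"])/k*d,(v-f["cy"])/k*d,d],-1);return p@T[:3,:3].T+T[:3,3]
E
python3 - <<'E'
from h import *
import pickle
for n in("scene","top"):
    f=grab_frame(n);pickle.dump(f,open(n+".pkl","wb"));cv2.imwrite(f"pics/{n}0.png",f["color"]);print(n,f["vfov"],f["cx"],f["cy"],np.round(f["T"],3).tolist())
print(sense())
E
```

```text
scene 45.4152818417175 278.7548041834534 205.5433471783067 [[0.594, 0.433, -0.677, 1.199], [0.804, -0.338, 0.489, -0.586], [-0.017, -0.835, -0.55, 0.674], [0.0, 0.0, 0.0, 1.0]]
top 55.980473710815936 276.74447692211027 208.84552595340648 [[-0.01, -0.998, 0.065, 0.405], [-1.0, 0.009, -0.007, -0.05], [0.007, -0.065, -0.998, 0.949], [0.0, 0.0, 0.0, 1.0]]
{'time_s': 0.1, 'joints': array([-1.09189304,  0.32176198, -0.07010657,  1.45151434,  0.02257514,
        1.37080774, -0.05689406]), 'dq': array([ 0.00039398, -0.00186105, -0.00024148, -0.00461356,  0.0010278 ,
       -0.00021656,  0.00018989]), 'tau': array([-1.12705964e-04, -4.92572451e+01, -4.05912073e-01, -3.13399673e+01,
       -6.40999270e-02,  3.95741849e-02,  8.07246511e-05]), 'tcp_pos': array([0.29116726, 0.58059882, 0.22158195]), 'tcp_rot': array([-3.13988925e+00,  6.03408082e-05,  2.67683813e+00]), 'wrist_force': array([-0.59615724,  0.52659863,  0.28561507]), 'moment': array([-0.05205968,  0.05887883, -0.04785767]), 'finger_force': 0.0, 'width': 0.08690317666760564}
```

View pics/top0.png

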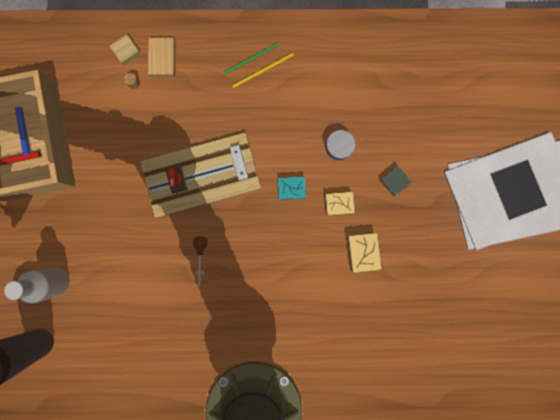

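View pics/scene0.png

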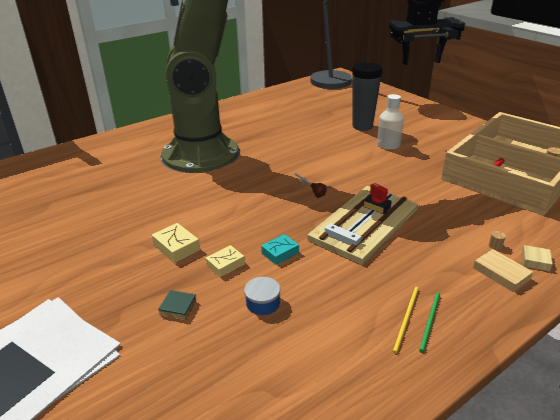

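The top view shows the turquoise block at (292,188), the small yellow block at (340,203) and the large yellow block at (365,252). The bed is centred near (200,175), its knob is at (176,178) and its fence at (239,162). The scene view shows the same things: small block at (226,261), large block at (176,242), turquoise block at (280,249) and knob at (379,193). The small yellow block fits: it isn't turquoise, and it's the smaller of the other two. Next I measure sizes and confirm this in a crop.

```bash
cat > m.py <<'E'
from h import *
import pickle
t=pickle.load(open("top.pkl","rb"));s=pickle.load(open("scene.pkl","rb"))
def comps(f,lo,hi,roi,amin=20):
    m=cv2.inRange(cv2.cvtColor(f["color"],cv2.COLOR_BGR2HSV),lo,hi);r=np.zeros_like(m);x0,y0,x1,y1=roi;r[y0:y1,x0:x1]=m[y0:y1,x0:x1]
    m=cv2.morphologyEx(r,cv2.MORPH_CLOSE,np.ones((7,7)))
    c,_=cv2.findContours(m,cv2.RETR_EXTERNAL,cv2.CHAIN_APPROX_NONE)
    return [x for x in c if cv2.contourArea(x)>amin]
def rect(f,c,z):
    w=np.array([ray(f,*p[0],z)[:2] for p in c],np.float32)
    r=cv2.minAreaRect(w*1000);return r
def zs(f,c):
    m=np.zeros(f["depth"].shape,np.uint8);cv2.drawContours(m,[c],-1,255,-1);m=cv2.erode(m,np.ones((3,3)));P=cloud(f)[(m>0)&(f["depth"]>0)]
    return np.round(np.percentile(P[:,2],[5,50,95]),4),np.round(np.median(P,0),4)
if __name__=="__main__":
    for n,f,roi in(("top",t,(320,180,400,285)),("scene",s,(140,210,250,280))):
        for c in comps(f,(18,60,140),(35,200,255),roi,60):
            print("yellow",n,cv2.boundingRect(c),zs(f,c),rect(f,c,.023))
    for n,f,roi in(("top",t,(150,150,200,210)),("scene",s,(360,175,400,215))):
        for lo,hi in(((0,150,60),(6,255,255)),((170,150,60),(180,255,255))):
            for c in comps(f,lo,hi,roi,15): print("red",n,cv2.boundingRect(c),zs(f,c),rect(f,c,.0755))
    for n,f,roi in(("top",t,(220,135,260,190)),("scene",s,(315,215,370,250))):
        for c in comps(f,(85,0,130),(130,70,255),roi,30): print("alu",n,cv2.boundingRect(c),zs(f,c),rect(f,c,.036))
    for c in comps(t,(0,0,0),(180,255,255),(325,185,360,220)):pass
    for c in comps(t,(80,120,80),(100,255,255),(270,165,315,210)): print("turq",rect(t,c,.023),zs(t,c))
    a=cv2.resize(t["color"][125:280,130:400],None,fx=2.9,fy=2.9,interpolation=cv2.INTER_CUBIC);cv2.imwrite("pics/topc.png",a)
E
python3 m.py
```

```text
yellow top (349, 233, 32, 40) (array([0.0276, 0.0302, 0.0328]), array([ 0.3611, -0.2592,  0.0302])) ((361.87152099609375, -261.1581726074219), (86.29771423339844, 67.01001739501953), 5.4334492683410645)
yellow top (326, 192, 29, 23) (array([0.0202, 0.0226, 0.0254]), array([ 0.4781, -0.2058,  0.0226])) ((477.9764404296875, -205.47930908203125), (51.08599853515625, 64.21914672851562), 3.557158946990967)
yellow scene (205, 245, 39, 32) (array([0.0182, 0.0227, 0.0248]), array([ 0.4809, -0.2114,  0.0227])) ((489.1569519042969, -212.004150390625), (67.50296783447266, 75.79377746582031), 3.7725002765655518)
yellow scene (152, 223, 46, 30) (array([0.0278, 0.0303, 0.0323]), array([ 0.3651, -0.2649,  0.0303])) ((355.359375, -264.5300598144531), (85.77119445800781, 82.0622329711914), 5.576969623565674)
red top (168, 168, 14, 20) (array([0.0461, 0.0734, 0.0768]), array([0.5349, 0.1721, 0.0734])) ((534.2215576171875, 170.05752563476562), (42.77293014526367, 28.846878051757812), 0.48410388827323914)
red scene (370, 184, 18, 19) (array([0.0459, 0.0619, 0.075 ]), array([0.5411, 0.1704, 0.0619])) ((556.7108154296875, 153.91885375976562), (37.40917205810547, 77.78312683105469), 40.72502517700195)
alu top (231, 153, 16, 26) (array([0.0331, 0.0358, 0.0381]), array([0.5634, 0.0277, 0.0358])) ((565.23876953125, 34.718109130859375), (58.23686981201172, 29.34520721435547), 13.658588409423828)
alu scene (326, 225, 35, 16) (array([0.0328, 0.0354, 0.0374]), array([0.5827, 0.0333, 0.0354])) ((575.0828857421875, 40.39825439453125), (77.37852478027344, 40.08420181274414), 16.80994415283203)
turq ((515.6405639648438, -91.70680236816406), (48.282752990722656, 61.532691955566406), 2.3922770023345947) (array([0.0201, 0.0225, 0.0249]), array([ 0.515 , -0.0912,  0.0225]))
```

View pics/topc.png

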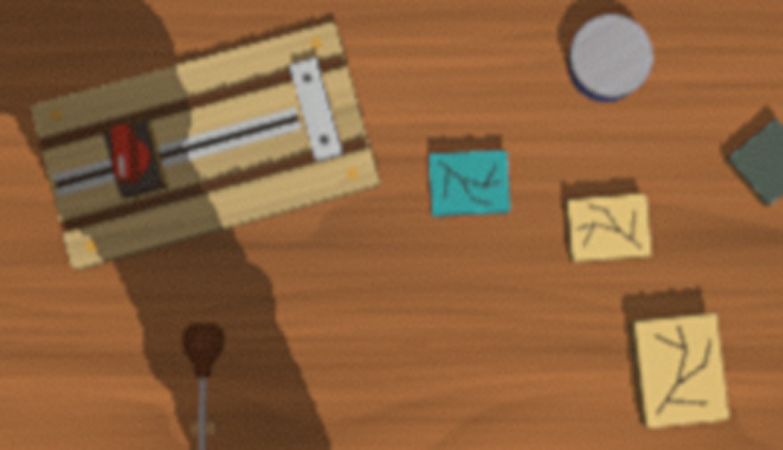

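The crop confirms it: the small yellow block (top view 340,203) measures 51×64 mm and 22.6 mm high. The large one is 86×67 mm and the turquoise one is excluded. Next I measure the bed.

```bash
cat > bed.py <<'E'
from m import *
def edgepts(f,c,z): return np.array([ray(f,*p[0],z)[:2] for p in c],np.float32)
for n,f in(("top",t),("scene",s)):
    P=cloud(f);x,y,z=P[...,0],P[...,1],P[...,2]
    R=(x>.42)&(x<.67)&(y>-.06)&(y<.26)
    m=((z>.009)&R).astype(np.uint8)*255;m=cv2.morphologyEx(m,cv2.MORPH_OPEN,np.ones((3,3)))
    c=max(cv2.findContours(m,0,cv2.CHAIN_APPROX_NONE)[0],key=cv2.contourArea)
    b=(z>.014)&(z<.022)&R
    print(n,"board z",np.median(z[b]),cv2.minAreaRect(P[(m>0)&(z<.05)][:,:2].astype(np.float32)*1000), "outline@.018",rect(f,c,.018))
    hsv=cv2.cvtColor(f["color"],cv2.COLOR_BGR2HSV)
    fm=((z>.028)&(z<.043)&(hsv[...,1]<90)&(hsv[...,2]>90)&R).astype(np.uint8)*255;fm=cv2.morphologyEx(fm,cv2.MORPH_CLOSE,np.ones((5,5)))
    c=max(cv2.findContours(fm,0,cv2.CHAIN_APPROX_NONE)[0],key=cv2.contourArea)
    print("fence",rect(f,c,.036),np.median(z[fm>0]))
    km=((z>.062)&(z<.085)&R).astype(np.uint8)*255
    c=max(cv2.findContours(km,0,cv2.CHAIN_APPROX_NONE)[0],key=cv2.contourArea)
    print("knobtop",rect(f,c,.0755),np.median(z[km>0]),np.mean(P[km>0],0))
    # guides: dark brown pixels on board
    gm=(hsv[...,2]<75)&(z>.014)&(z<.03)&R
    u=np.array(((.25))) 
    a=np.radians(14.);
# guides in the top view: rectify board plane patch at z=.024 in bed axes about the board outline
E
python3 bed.py
```

```text
top board z 0.017802069389126707 ((550.400146484375, 125.05162048339844), (140.4593505859375, 260.3097229003906), 15.219206809997559) outline@.018 ((549.90771484375, 124.39859008789062), (140.4317626953125, 259.3361511230469), 15.187871932983398)
fence ((575.1881713867188, 31.926891326904297), (80.59203338623047, 22.05029296875), 15.207950592041016) 0.03559614040602632
knobtop ((535.1962890625, 175.8872528076172), (41.698760986328125, 16.38212776184082), 5.1254119873046875) 0.07444421045328098 [0.53531613 0.17637731 0.07338091]
scene board z 0.017738489911041544 ((551.3174438476562, 121.92781066894531), (141.67613220214844, 262.5499267578125), 15.338458061218262) outline@.018 ((552.613525390625, 128.86386108398438), (144.723876953125, 290.3911437988281), 15.241921424865723)
fence ((580.2281494140625, 24.823665618896484), (83.72740936279297, 33.58479309082031), 15.06178092956543) 0.035046933344649644
knobtop ((543.786865234375, 166.6619873046875), (52.31900405883789, 28.620166778564453), 3.4747934341430664) 0.07166119122130876 [0.53874    0.17293119 0.07073117]
```

Emit:
play_rows(rows=[[[0,0,0.025,0,0,0],[0,0,0.025,0,0,0],[0.02,-0.031,0,0,0,0.0093],[0.02,-0.031,0,0,0,0.0093],[0.02,-0.031,0,0,0,0.0093],[0.02,-0.031,0,0,0,0.0093],[0.02,-0.031,0,0,0,0.0093],[0.02,-0.031,0,0,0,0.0093],[0.02,-0.031,0,0,0,0.0093],[0.02,-0.031,0,0,0,0.0093],[0.02,-0.031,0,0,0,0.0093]]], gripper=87)

```text
time_s: 1.2
tcp_pos: [0.4718, 0.3005, 0.2722]
tcp_rot: [-3.141, -0.0, -3.078]
wrist_force: [0.3, 1.2, 1.4]
width: 0.0869
finger_force: 0.0
```

Emit:
play_rows(rows=[[[0.001,-0.042,-0.01,0,0,0],[0,-0.042,-0.01,0,0,0],[0.001,-0.042,-0.01,0,0,0],[0,-0.042,-0.01,0,0,0],[0.001,-0.042,-0.01,0,0,0],[0,-0.042,-0.01,0,0,0],[0.001,-0.042,-0.01,0,0,0],[0,-0.042,-0.01,0,0,0],[0.001,-0.042,-0.01,0,0,0],[0,-0.042,-0.01,0,0,0],[0.001,-0.042,-0.01,0,0,0],[0,-0.042,-0.01,0,0,0]]])

```text
time_s: 2.4
tcp_pos: [0.477, -0.2034, 0.1521]
tcp_rot: [3.141, 0.0, -3.08]
wrist_force: [1.2, -0.5, -0.4]
width: 0.0872
finger_force: 0.0
```

Emit:
play_rows(rows=[[[0,0,0,0,0,0],[0,0,0,0,0,0],[0,0,0,0,0,0]]])

```text
time_s: 2.7
tcp_pos: [0.4776, -0.2006, 0.1524]
tcp_rot: [3.141, -0.0, -3.079]
wrist_force: [0.1, 0.3, -0.3]
width: 0.0871
finger_force: 0.0
```

Emit:
play_rows(rows=[[[0,-0.005,-0.02,0,0,0],[0,0,-0.03,0,0,0],[0,0,-0.03,0,0,0],[0,0,-0.03,0,0,0],[0,0,-0.02,0,0,0],[0,0,-0.01,0,0,0],[0,0,-0.006,0,0,0],[0,0,0,0,0,0],[0,0,0,0,0,0]]])

```text
time_s: 3.6
tcp_pos: [0.4784, -0.2069, 0.0076]
tcp_rot: [-3.141, 0.002, -3.08]
wrist_force: [0.4, -0.8, 0.1]
width: 0.0874
finger_force: 0.0
```

Emit:
play_rows(rows=[[[0,0,0,0,0,0],[0,0,0,0,0,0],[0,0,0,0,0,0],[0,0,0,0,0,0],[0,0,0,0,0,0],[0,0,0,0,0,0],[0,0,0,0,0,0],[0,0,0,0,0,0]]], gripper=40)

```text
time_s: 4.4
tcp_pos: [0.4776, -0.2069, 0.0068]
tcp_rot: [3.141, 0.0, -3.08]
wrist_force: [-1.1, 1.2, 4.1]
width: 0.0639
finger_force: 30.0
```

Emit:
play_rows(rows=[[[0,0,0.01,0,0,0],[0,0,0.025,0,0,0],[0,0,0.03,0,0,0],[0,0,0.025,0,0,0],[0,0,0.01,0,0,0]]])

```text
time_s: 4.9
tcp_pos: [0.4787, -0.2077, 0.1092]
tcp_rot: [-3.14, 0.004, -3.081]
wrist_force: [0.2, -0.6, -0.2]
width: 0.0639
finger_force: 30.0
```

Emit:
play_rows(rows=[[[0.0078,0.0309,0,0,0,0.00325],[0.0078,0.0309,0,0,0,0.00325],[0.0078,0.0309,0,0,0,0.00325],[0.0078,0.0309,0,0,0,0.00325],[0.0078,0.0309,0,0,0,0.00325],[0.0078,0.0309,0,0,0,0.00325],[0.0078,0.0309,0,0,0,0.00325],[0.0078,0.0309,0,0,0,0.00325],[0.0078,0.0309,0,0,0,0.00325],[0.0078,0.0309,0,0,0,0.00325],[0,0,0,0,0,0],[0,0,0,0,0,0]]])

```text
time_s: 6.1
tcp_pos: [0.5547, 0.1025, 0.1056]
tcp_rot: [-3.141, -0.002, -2.874]
wrist_force: [-0.8, -0.7, -0.2]
width: 0.0637
finger_force: 30.0
```

```bash
python3 - <<'E'
from h import *
f=grab_frame("scene");cv2.imwrite("pics/s1.png",cv2.resize(f["color"][100:300,250:450],None,fx=2.9,fy=2.9));q=sense();print(q["tcp_pos"],q["tcp_rot"],q["width"],q["joints"])
E
```

```text
[0.55478615 0.10117773 0.10575274] [-3.14073592e+00 -1.75109104e-03 -2.87651596e+00] 0.0643024109698979 [-0.53478144  0.23240156  0.34829168  1.82071091 -0.08698859  1.10519289
  1.67999834]
```

View pics/s1.png

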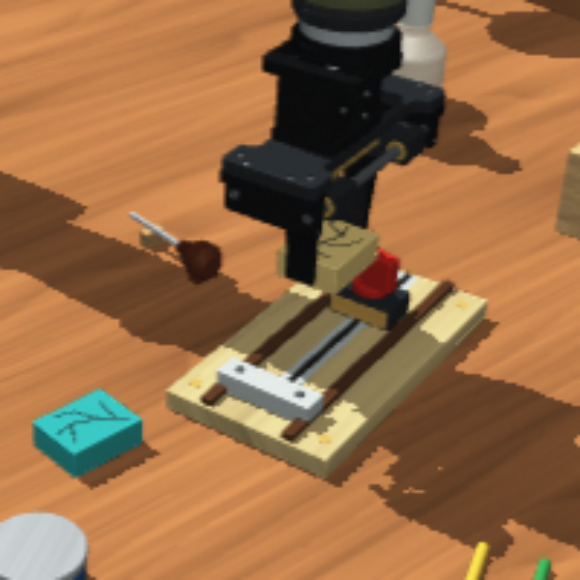

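The picture shows the block level in the fingers above the bed, in front of the stop (red knob at 375,272), with the drawing up. Now I lower it.

Emit:
play_rows(rows=[[[0.001,0,-0.01,0,0,0],[0,0,-0.02,0,0,0],[0,0,-0.02,0,0,0],[0,0,-0.015,0,0,0],[0,0,-0.008,0,0,0],[0,0,-0.003,0,0,0],[0,0,-0.002,0,0,0],[0,0,-0.001,0,0,0],[0,0,0,0,0,0],[0,0,0,0,0,0]]])

```text
time_s: 7.15
tcp_pos: [0.5568, 0.1022, 0.0282]
tcp_rot: [3.141, 0.001, -2.876]
wrist_force: [-0.0, 0.1, 0.6]
width: 0.0636
finger_force: 30.0
```

```bash
cat > chk.py <<'E'
from m import *
import sys
f=grab_frame("scene");cv2.imwrite("pics/%s.png"%sys.argv[1],cv2.resize(f["color"][100:300,250:450],None,fx=2.9,fy=2.9))
t=grab_frame("top");P=cloud(t);z=P[...,2]
c,a=np.array([.550,.1245]),np.radians(15.2);x=np.array([np.cos(a),np.sin(a)]);y=np.array([-x[1],x[0]])
def loc(n,r):
    p=np.array(r[0])/1000-c;print(n,"bed xy",np.round([p@x,p@y],4),"size",np.round(r[1],1),"ang-bed",round(r[2]-15.2,1))
for k in comps(t,(16,60,60),(35,220,255),(150,130,265,215),20):
    zz=zs(t,k)
    print(cv2.boundingRect(k),zz[0])
B=((P[...,:2]-c)@x,(P[...,:2]-c)@y)
inb=(abs(B[0])<.04)&(B[1]>-.083)&(B[1]<.13)
m=(inb&(z>.031)&(z<.06)&(t["color"][...,1]>75)).astype(np.uint8)*255;m=cv2.morphologyEx(m,cv2.MORPH_OPEN,np.ones((3,3)))
k=cv2.findContours(m,0,cv2.CHAIN_APPROX_NONE)[0]
for q in k: 
    if cv2.contourArea(q)>60: loc("block?",rect(t,q,.041)); print(zs(t,q)[0])
m=(inb&(z>.06)&(z<.085)).astype(np.uint8)*255
for q in cv2.findContours(m,0,cv2.CHAIN_APPROX_NONE)[0]:
    if cv2.contourArea(q)>20: loc("knob?",rect(t,q,.0755))
q=sense();print(q["time_s"],q["tcp_pos"],q["tcp_rot"],q["wrist_force"],q["width"])
E
python3 chk.py s2
```

```text
(203, 144, 8, 14) [0.2455 0.2459 0.2475]
(150, 130, 111, 85) [0.0163 0.471  0.5255]
7.25 [0.55670698 0.10218565 0.0280401 ] [ 3.14141603e+00  8.83899914e-04 -2.87619675e+00] [-0.27578096  0.33311577 -0.46959207] 0.06389510622360253
```

Emit:
play_rows(rows=[[[0,0,-0.001,0,0,0],[0,0,-0.001,0,0,0],[0,0,0,0,0,0]]])

```text
time_s: 7.55
tcp_pos: [0.5562, 0.1021, 0.0254]
tcp_rot: [3.141, -0.0, -2.876]
wrist_force: [-0.2, -0.6, -0.3]
width: 0.0637
finger_force: 30.0
```

Emit:
play_rows(rows=[[[0,0,-0.001,0,0,0],[0,0,0,0,0,0],[0,0,0,0,0,0]]])

```text
time_s: 7.85
tcp_pos: [0.5565, 0.1021, 0.0249]
tcp_rot: [3.141, 0.0, -2.876]
wrist_force: [-1.0, -0.6, 3.0]
width: 0.0636
finger_force: 30.0
```

Contact (3 N at TCP z 0.0249). I'll view the block from the side, then release it with a small opening.

Emit:
play_rows(rows=[[[0,0,0,0,0,0],[0,0,0,0,0,0],[0,0,0,0,0,0],[0,0,0,0,0,0]]], gripper=74)

```text
time_s: 8.25
tcp_pos: [0.5564, 0.102, 0.0245]
tcp_rot: [3.142, 0.0, -2.876]
wrist_force: [0.2, -0.8, -0.1]
width: 0.0737
finger_force: 0.0
```

Emit:
play_rows(rows=[[[0,0,0.01,0,0,0],[0,0,0.02,0,0,0],[0,0,0.03,0,0,0],[0,0,0.04,0,0,0],[-0.03,-0.03,0.03,0,0,0],[-0.02,-0.04,0.01,0,0,0],[0,-0.04,0,0,0,0],[0,-0.04,0,0,0,0],[0,-0.04,0,0,0,0],[0,0,0,0,0,0]]])

```text
time_s: 9.25
tcp_pos: [0.5069, -0.0939, 0.1648]
tcp_rot: [-3.139, 0.001, -2.886]
wrist_force: [0.3, -0.3, -0.3]
width: 0.0737
finger_force: 0.0
```

```bash
python3 chk.py s3
```

```text
(261, 167, 4, 28) [0.573  0.5774 0.5803]
(150, 132, 105, 83) [0.0153 0.0186 0.0412]
block? bed xy [ 0.0008 -0.0232] size [51.2 64.4] ang-bed 0.1
[0.0379 0.0406 0.0432]
knob? bed xy [-0.0009  0.0533] size [41.8 16.7] ang-bed -9.7
9.35 [ 0.50752983 -0.08768082  0.16414838] [ 3.14117389e+00  1.07740096e-03 -2.87906027e+00] [ 0.3650252   0.58575074 -1.34155315] 0.07395383633035532
```

View pics/s3.png

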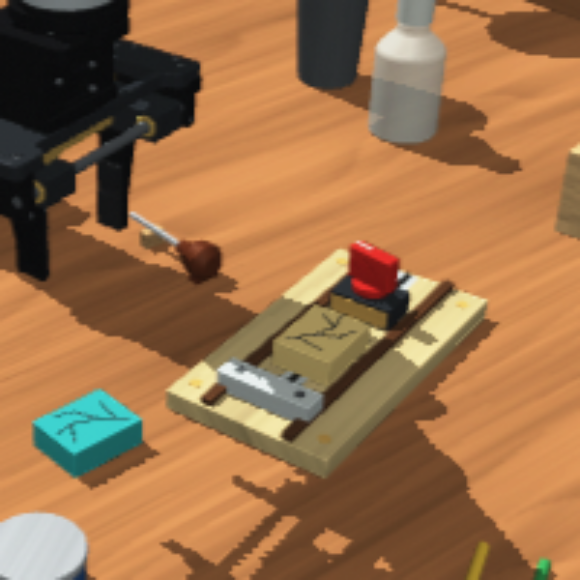

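The picture shows the block lying flat between the guides in front of the stop. The top view puts it at bed (0.001, -0.023), square to within 0.1°. Now for the knob, its bar turned 9.7° (0.17 rad).

Emit:
play_rows(rows=[[[0.0036,0.033,0,0,0,-0.0033],[0.0036,0.033,0,0,0,-0.0033],[0.0036,0.033,0,0,0,-0.0033],[0.0036,0.033,0,0,0,-0.0033],[0.0036,0.033,0,0,0,-0.0033],[0.0036,0.033,0,0,0,-0.0033],[0.0036,0.033,0,0,0,-0.0033],[0.0036,0.033,0,0,0,-0.0033],[0,0,0,0,0,0],[0,0,0,0,0,0]]], gripper=50)

```text
time_s: 10.35
tcp_pos: [0.5354, 0.1796, 0.1633]
tcp_rot: [-3.142, -0.001, -3.037]
wrist_force: [-0.1, -0.7, 0.7]
width: 0.05
finger_force: 0.0
```

Emit:
play_rows(rows=[[[0,0,-0.02,0,0,0],[0,0,-0.03,0,0,0],[0,0,-0.03,0,0,0],[0,0,-0.02,0,0,0],[0,0,-0.01,0,0,0],[0,0,-0.004,0,0,0],[0,0,0,0,0,0],[0,0,0,0,0,0]]])

```text
time_s: 11.15
tcp_pos: [0.5372, 0.1774, 0.0507]
tcp_rot: [3.141, 0.002, -3.042]
wrist_force: [0.8, 0.5, 0.7]
width: 0.0502
finger_force: 0.0
```

Emit:
play_rows(rows=[[[-0.001,-0.001,-0.001,0,0,0],[0,0,0,0,0,0],[0,0,0,0,0,0]]])

```text
time_s: 11.45
tcp_pos: [0.5355, 0.1763, 0.0489]
tcp_rot: [3.141, 0.001, -3.042]
wrist_force: [-0.2, -0.4, 0.5]
width: 0.0501
finger_force: 0.0
```

Emit:
play_rows(rows=[[[0,0,0,0,0,0],[0,0,0,0,0,0],[0,0,0,0,0,0],[0,0,0,0,0,0],[0,0,0,0,0,0],[0,0,0,0,0,0],[0,0,0,0,0,0],[0,0,0,0,0,0]]], gripper=5)

```text
time_s: 12.25
tcp_pos: [0.5354, 0.1764, 0.0484]
tcp_rot: [3.141, 0.0, -3.042]
wrist_force: [0.1, 1.3, -0.9]
width: 0.0138
finger_force: 30.0
```

Emit:
play_rows(rows=[[[0.0013,-0.0048,0,0,0,0],[0.0013,-0.0048,0,0,0,0],[0.0013,-0.0048,0,0,0,0],[0.0013,-0.0048,0,0,0,0],[0.0013,-0.0048,0,0,0,0],[0.0013,-0.0048,0,0,0,0],[0.0013,-0.0048,0,0,0,0],[0.0013,-0.0048,0,0,0,0],[0.0013,-0.0048,0,0,0,0],[0.0013,-0.0048,0,0,0,0],[0,0,0,0,0,0],[0,0,0,0,0,0]]])

```text
time_s: 13.45
tcp_pos: [0.5489, 0.1268, 0.0485]
tcp_rot: [-3.14, 0.001, -3.043]
wrist_force: [2.5, -0.9, -2.9]
width: 0.0139
finger_force: 30.0
```

Emit:
play_rows(rows=[[[0.0005,-0.0019,0,0,0,0],[0.0005,-0.0019,0,0,0,0],[0,0,0,0,0,0],[0,0,0,0,0,0]]])

```text
time_s: 13.85
tcp_pos: [0.5494, 0.1247, 0.0485]
tcp_rot: [3.141, 0.0, -3.042]
wrist_force: [3.4, 2.2, -3.7]
width: 0.0139
finger_force: 30.0
```

Emit:
play_rows(rows=[[[0.0003,-0.001,0,0,0,0],[0.0003,-0.001,0,0,0,0],[0,0,0,0,0,0],[0,0,0,0,0,0]]])

```text
time_s: 14.25
tcp_pos: [0.55, 0.1223, 0.0485]
tcp_rot: [-3.142, 0.0, -3.042]
wrist_force: [4.0, 3.1, -3.3]
width: 0.0138
finger_force: 30.0
```

Emit:
play_rows(rows=[[[0.0003,-0.001,0,0,0,0],[0,0,0,0,0,0],[0,0,0,0,0,0]]])

```text
time_s: 14.55
tcp_pos: [0.5503, 0.1213, 0.0485]
tcp_rot: [-3.142, 0.0, -3.042]
wrist_force: [3.9, 2.5, -3.2]
width: 0.0139
finger_force: 30.0
```

Emit:
play_rows(rows=[[[0.0003,-0.001,0,0,0,0],[0,0,0,0,0,0],[0,0,0,0,0,0]]])

```text
time_s: 14.85
tcp_pos: [0.5504, 0.1211, 0.0485]
tcp_rot: [3.141, -0.0, -3.042]
wrist_force: [2.5, 3.8, -2.3]
width: 0.0135
finger_force: 30.0
```

Emit:
play_rows(rows=[[[0.0003,-0.001,0,0,0,0],[0,0,0,0,0,0],[0,0,0,0,0,0]]])

```text
time_s: 15.15
tcp_pos: [0.5504, 0.1211, 0.0485]
tcp_rot: [3.14, -0.0, -3.041]
wrist_force: [2.5, 5.5, -3.8]
width: 0.0138
finger_force: 30.0
```

Emit:
play_rows(rows=[[[0.0005,-0.002,0,0,0,0],[0,0,0,0,0,0],[0,0,0,0,0,0]]])

```text
time_s: 15.45
tcp_pos: [0.5504, 0.121, 0.0485]
tcp_rot: [3.137, -0.001, -3.04]
wrist_force: [1.4, 8.7, -2.8]
width: 0.0137
finger_force: 30.0
```

Emit:
play_rows(rows=[[[0,0,0,0,0,-0.0148],[0,0,0,0,0,-0.0148],[0,0,0,0,0,-0.0148],[0,0,0,0,0,-0.0148],[0,0,0,0,0,-0.0148],[0,0,0,0,0,-0.0148],[0,0,0,0,0,-0.0148],[0,0,0,0,0,-0.0148],[0,0,0,0,0,-0.0148],[0,0,0,0,0,-0.0148],[0,0,0,0,0,-0.0148],[0,0,0,0,0,-0.0148]]])

```text
time_s: 16.65
tcp_pos: [0.5508, 0.1218, 0.0487]
tcp_rot: [3.139, -0.004, 2.125]
wrist_force: [2.1, 10.2, -2.7]
width: 0.0136
finger_force: 30.0
```

Emit:
play_rows(rows=[[[0,0,0,0,0,0],[0,0,0,0,0,0],[0,0,0,0,0,0]]])

```text
time_s: 16.95
tcp_pos: [0.5508, 0.1218, 0.0487]
tcp_rot: [3.139, -0.004, 2.128]
wrist_force: [1.4, 10.3, -3.6]
width: 0.0137
finger_force: 30.0
```

Emit:
play_rows(rows=[[[0,0,0,0,0,-0.004],[0,0,0,0,0,0],[0,0,0,0,0,0]]])

```text
time_s: 17.25
tcp_pos: [0.5508, 0.1218, 0.0486]
tcp_rot: [3.139, -0.004, 2.104]
wrist_force: [2.2, 10.1, -3.2]
width: 0.0139
finger_force: 30.0
```

Emit:
play_rows(rows=[[[0,0,0,0,0,0],[0,0,0,0,0,0],[0,0,0,0,0,0],[0,0,0,0,0,0]]], gripper=50)

```text
time_s: 17.65
tcp_pos: [0.5508, 0.1159, 0.0483]
tcp_rot: [-3.14, 0.0, 2.099]
wrist_force: [-0.4, 0.2, -1.2]
width: 0.0382
finger_force: 0.0
```

Emit:
play_rows(rows=[[[0,0,0.015,0,0,0],[0,0,0.03,0,0,0],[0,0,0.04,0,0,0],[0,0,0.04,0,0,0],[0,-0.04,0,0,0,0],[-0.01,-0.045,0,0,0,0],[-0.01,-0.045,0,0,0,0],[-0.01,-0.045,0,0,0,0],[-0.01,-0.045,0,0,0,0],[0,0,0,0,0,0]]])

```text
time_s: 18.65
tcp_pos: [0.5091, -0.1113, 0.175]
tcp_rot: [-3.141, 0.003, 2.088]
wrist_force: [-0.4, -0.3, 0.4]
width: 0.0498
finger_force: 0.0
```

```bash
python3 chk.py s4
```

```text
(150, 133, 111, 82) [0.0153 0.0188 0.0407]
block? bed xy [ 0.0007 -0.0519] size [51.5 61.9] ang-bed 0.4
[0.0381 0.0406 0.0432]
knob? bed xy [-0.001  -0.0044] size [16.9 40.9] ang-bed 26.9
18.75 [ 0.51101275 -0.1041925   0.17450846] [ 3.14018332e+00 -1.25060014e-04  2.09605909e+00] [-0.16631664  0.75163577  0.02805828] 0.050072856876958845
```

View pics/s4.png

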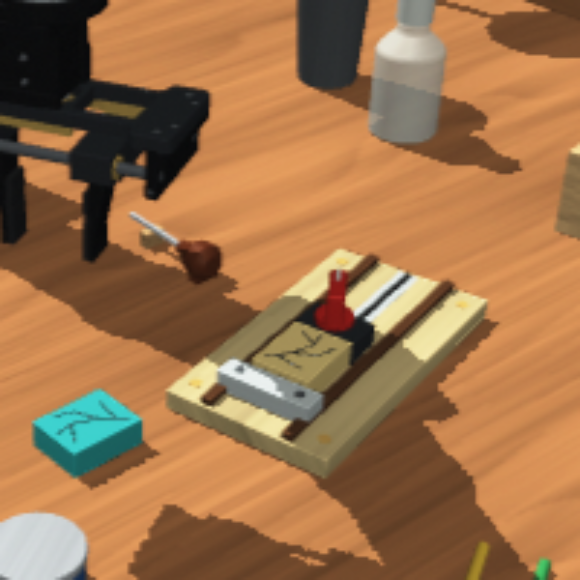

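The picture shows the block against the fence (270,390), the stop touching it and the bar (337,300) turned nearly along the slide. The bar angle reads about 63° (1.10 rad), which is on the limit. I'll measure it more precisely.

```bash
python3 - <<'E'
from m import *
for i in range(3):
    for n in("top","scene"):
        f=grab_frame(n);P=cloud(f);z=P[...,2];h=cv2.cvtColor(f["color"],cv2.COLOR_BGR2HSV)
        m=(np.hypot(P[...,0]-.551,P[...,1]-.121)<.04)&(z>.055)&(z<.085)
        q=P[m][:,:2];e,v=np.linalg.eigh(np.cov(q.T));a=np.degrees(np.arctan2(v[1,1],v[0,1]))%180
        print(n,m.sum(),"clockwise rad",np.radians((195.2-a)%180),np.sqrt(e)*1000*3.46,q.mean(0))
E
```

```text
top 147 clockwise rad 1.1048131798178888 [15.28751283 41.12628392] [0.55033177 0.12027671]
scene 111 clockwise rad 1.1005493362144523 [14.17516469 46.13874933] [0.55750992 0.11339836]
top 147 clockwise rad 1.0905691387358634 [15.18501149 40.89150973] [0.55014771 0.12038752]
scene 109 clockwise rad 1.119600980058879 [14.25249606 46.19376913] [0.55738041 0.11340204]
top 144 clockwise rad 1.0954662453732256 [15.10177857 40.85287892] [0.55023276 0.12042087]
scene 109 clockwise rad 1.1061490421226723 [14.06669534 45.12836748] [0.55728655 0.11367948]
```

Emit:
play_rows(rows=[[[0.005,0.0282,0,0,0,0.0041],[0.005,0.0282,0,0,0,0.0041],[0.005,0.0282,0,0,0,0.0041],[0.005,0.0282,0,0,0,0.0041],[0.005,0.0282,0,0,0,0.0041],[0.005,0.0282,0,0,0,0.0041],[0.005,0.0282,0,0,0,0.0041],[0.005,0.0282,0,0,0,0.0041],[0,0,0,0,0,0],[0,0,0,0,0,0],[0,0,0,0,0,0]]])

```text
time_s: 20.15
tcp_pos: [0.5515, 0.1221, 0.1733]
tcp_rot: [-3.141, 0.001, 2.305]
wrist_force: [0.6, -0.3, 0.5]
width: 0.0499
finger_force: 0.0
```

Emit:
play_rows(rows=[[[0,0,-0.03,0,0,0],[0,0,-0.03,0,0,0],[0,0,-0.03,0,0,0],[0,0,-0.02,0,0,0],[0,0,-0.01,0,0,0],[0,0,-0.004,0,0,0],[0,0,0,0,0,0],[0,0,0,0,0,0],[0,0,0,0,0,0]]])

```text
time_s: 21.05
tcp_pos: [0.5522, 0.1232, 0.0507]
tcp_rot: [3.139, 0.001, 2.306]
wrist_force: [0.2, 0.7, 0.3]
width: 0.0502
finger_force: 0.0
```

Emit:
play_rows(rows=[[[-0.001,-0.002,-0.002,0,0,0],[0,0,0,0,0,0],[0,0,0,0,0,0]]])

```text
time_s: 21.35
tcp_pos: [0.5503, 0.1209, 0.0476]
tcp_rot: [3.141, 0.0, 2.306]
wrist_force: [-0.3, -0.9, -0.2]
width: 0.05
finger_force: 0.0
```

Emit:
play_rows(rows=[[[0,0,0,0,0,0],[0,0,0,0,0,0],[0,0,0,0,0,0],[0,0,0,0,0,0],[0,0,0,0,0,0],[0,0,0,0,0,0],[0,0,0,0,0,0],[0,0,0,0,0,0]]], gripper=5)

```text
time_s: 22.15
tcp_pos: [0.5512, 0.1214, 0.0481]
tcp_rot: [3.14, 0.001, 2.306]
wrist_force: [1.3, 1.0, 5.7]
width: 0.0135
finger_force: 30.2
```

Emit:
play_rows(rows=[[[0,0,0,0,0,-0.008],[0,0,0,0,0,-0.008],[0,0,0,0,0,-0.008],[0,0,0,0,0,-0.008],[0,0,0,0,0,-0.008],[0,0,0,0,0,-0.008],[0,0,0,0,0,-0.008],[0,0,0,0,0,0],[0,0,0,0,0,0],[0,0,0,0,0,0]]])

```text
time_s: 23.15
tcp_pos: [0.5512, 0.1215, 0.0481]
tcp_rot: [3.14, 0.0, 1.956]
wrist_force: [2.0, 1.2, 5.8]
width: 0.014
finger_force: 30.6
```

```bash
python3 -c "
from h import *
q=sense();print(q['moment'],q['wrist_force'],q['tcp_rot'])"
```

```text
[ 0.1106015  -0.25361235  0.61989348] [1.99546054 1.15278312 5.77299086] [3.13965915e+00 4.31534239e-04 1.95626236e+00]
```

Emit:
play_rows(rows=[[[0,0,0,0,0,0],[0,0,0,0,0,0],[0,0,0,0,0,0],[0,0,0,0,0,0],[0,0,0,0,0,0]]], gripper=50)

```text
time_s: 23.65
tcp_pos: [0.5492, 0.1204, 0.0468]
tcp_rot: [-3.139, -0.0, 1.954]
wrist_force: [0.2, -0.5, -0.1]
width: 0.0452
finger_force: 0.0
```

Emit:
play_rows(rows=[[[0,0,0.015,0,0,0],[0,0,0.03,0,0,0],[0,0,0.04,0,0,0],[0,0,0.04,0,0,0],[0,-0.04,0,0,0,0],[-0.01,-0.045,0,0,0,0],[-0.01,-0.045,0,0,0,0],[-0.01,-0.045,0,0,0,0],[-0.01,-0.045,0,0,0,0],[0,0,0,0,0,0],[0,0,0,0,0,0],[0,0,0,0,0,0]]])

```text
time_s: 24.85
tcp_pos: [0.5106, -0.0977, 0.1727]
tcp_rot: [3.141, -0.001, 1.956]
wrist_force: [-0.3, 0.1, -0.2]
width: 0.0499
finger_force: 0.0
```

```bash
python3 chk.py s5; python3 - <<'E'
from m import *
for i in range(2):
    for n in("top","scene"):
        f=grab_frame(n);P=cloud(f);z=P[...,2]
        m=(np.hypot(P[...,0]-.551,P[...,1]-.121)<.04)&(z>.055)&(z<.085)
        q=P[m][:,:2];e,v=np.linalg.eigh(np.cov(q.T));a=np.degrees(np.arctan2(v[1,1],v[0,1]))%180
        print(n,m.sum(),"clockwise rad",np.radians((195.2-a)%180),q.mean(0))
E
```

```text
(150, 133, 111, 82) [0.0153 0.0189 0.0409]
block? bed xy [ 0.0008 -0.052 ] size [51.3 62.1] ang-bed -0.0
[0.038  0.0407 0.0432]
knob? bed xy [-0.0012 -0.0044] size [17.1 40.9] ang-bed 26.1
24.95 [ 0.51068904 -0.09728873  0.1724632 ] [-3.14156301e+00 -1.88810266e-04  1.95708060e+00] [ 0.16721488  0.10984723 -0.90253224] 0.05015927301943132
top 148 clockwise rad 1.0906564840182456 [0.55003914 0.12050225]
scene 109 clockwise rad 1.1045089759494024 [0.55756672 0.11320129]
top 148 clockwise rad 1.0845572699002712 [0.55016791 0.12043994]
scene 107 clockwise rad 1.098916532735767 [0.55726709 0.11358832]
```

View pics/s5.png

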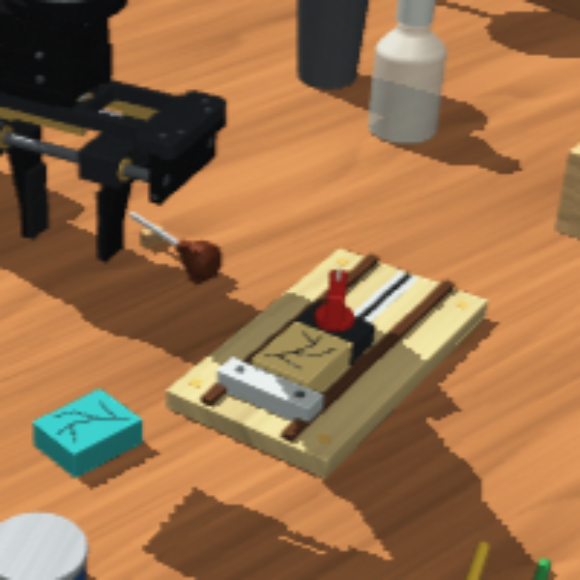

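The knob still reads about 1.09 rad, although the tool turned 0.35 rad with the bar in grip. Either it slipped in the pads or it sprang back. I'll re-grip a bit higher and look while holding it turned.

Emit:
play_rows(rows=[[[0.005,0.0273,0,0,0,0.0069],[0.005,0.0273,0,0,0,0.0069],[0.005,0.0273,0,0,0,0.0069],[0.005,0.0273,0,0,0,0.0069],[0.005,0.0273,0,0,0,0.0069],[0.005,0.0273,0,0,0,0.0069],[0.005,0.0273,0,0,0,0.0069],[0.005,0.0273,0,0,0,0.0069],[0,0,0,0,0,0],[0,0,0,0,0,0],[0,0,0,0,0,0]]])

```text
time_s: 26.25
tcp_pos: [0.5505, 0.1184, 0.1724]
tcp_rot: [-3.141, 0.001, 2.3]
wrist_force: [0.4, -0.0, 0.2]
width: 0.0499
finger_force: 0.0
```

Emit:
play_rows(rows=[[[0,0,-0.03,0,0,0],[0,0,-0.03,0,0,0],[0,0,-0.03,0,0,0],[0,0,-0.02,0,0,0],[0,0,-0.01,0,0,0],[0,0,-0.002,0,0,0],[0,0,0,0,0,0],[0,0,0,0,0,0],[0,0,0,0,0,0]]])

```text
time_s: 27.15
tcp_pos: [0.5512, 0.1196, 0.0517]
tcp_rot: [3.139, 0.001, 2.301]
wrist_force: [0.3, 0.5, 0.6]
width: 0.0499
finger_force: 0.0
```

Emit:
play_rows(rows=[[[0,0,0,0,0,0],[0,0,0,0,0,0],[0,0,0,0,0,0],[0,0,0,0,0,0],[0,0,0,0,0,0],[0,0,0,0,0,0],[0,0,0,0,0,0],[0,0,0,0,0,0]]], gripper=5)

```text
time_s: 27.95
tcp_pos: [0.5517, 0.1207, 0.0507]
tcp_rot: [3.138, 0.001, 2.302]
wrist_force: [5.1, 2.6, -3.3]
width: 0.0136
finger_force: 30.0
```

```bash
cat > g.py <<'E'
from m import *
import sys
f=grab_frame("scene");c=f["color"]
cv2.imwrite("pics/%s.png"%sys.argv[1],cv2.resize(c[150:250,310:430],None,fx=4.5,fy=4.5,interpolation=cv2.INTER_CUBIC))
q=sense();print(q["time_s"],q["tcp_pos"],q["tcp_rot"],q["moment"],q["wrist_force"],q["width"])
h=cv2.cvtColor(c,cv2.COLOR_BGR2HSV);m=((h[...,0]<6)|(h[...,0]>172))&(h[...,1]>150)&(h[...,2]>60);m[:, :340]=0;m[:,400:]=0;m[:180]=0;m[240:]=0
v,u=np.nonzero(m)
for r in range(v.min(),v.max()+1): print(r,u[v==r].min(),u[v==r].max(),end="; ")
E
python3 g.py g1
```

```text
28.0 [0.55173186 0.1206328  0.0506837 ] [3.13824370e+00 1.21698287e-03 2.30198512e+00] [ 0.60563079 -0.98250584  0.05230611] [ 4.07193406  2.39834488 -3.81474804] 0.01394024968791092
193 365 365; 194 364 369; 195 364 369; 196 363 369; 197 363 369; 198 363 369; 199 363 369; 200 363 368; 201 363 368; 202 363 368; 203 363 368; 204 363 368; 205 362 368; 206 362 368; 207 362 368; 208 362 368; 209 359 368; 210 359 371; 211 359 371; 212 360 370; 213 361 369;
```

Next I turn the knob 0.3 rad further and look while still gripping it.

Emit:
play_rows(rows=[[[0,0,0,0,0,-0.008],[0,0,0,0,0,-0.008],[0,0,0,0,0,-0.008],[0,0,0,0,0,-0.008],[0,0,0,0,0,-0.008],[0,0,0,0,0,-0.008],[0,0,0,0,0,0],[0,0,0,0,0,0],[0,0,0,0,0,0]]])

```text
time_s: 28.9
tcp_pos: [0.5515, 0.1206, 0.0507]
tcp_rot: [3.139, 0.0, 2.002]
wrist_force: [4.3, 3.7, -3.5]
width: 0.0138
finger_force: 30.0
```

```bash
python3 g.py g2
```

```text
28.95 [0.55155329 0.12054179 0.05075852] [3.13843423e+00 9.42980569e-05 2.00151936e+00] [ 0.60956536 -0.93956384  0.10767326] [ 4.73289343  3.5877175  -2.96018426] 0.013604654051647182
193 368 368; 194 366 366; 195 365 366; 196 364 365; 197 363 368; 198 363 368; 199 362 367; 200 361 367; 201 361 367; 202 361 367; 203 360 366; 204 360 366; 205 360 366; 206 360 366; 207 360 366; 208 358 366; 209 359 371; 210 359 371; 211 359 371; 212 360 370; 213 361 369;
```

View pics/g2.png

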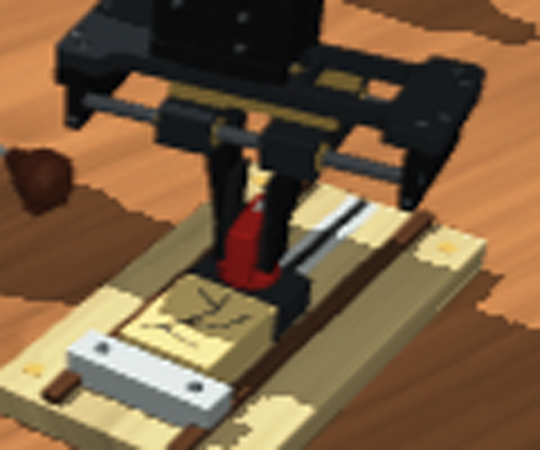

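The picture shows the bar (245,240) pointing along the slide in the fingers. So the bar followed the tool to about 1.4 rad and then came back on release. I'll unload the lateral forces first, open only slightly and watch.

Emit:
play_rows(rows=[[[0.002,0.0015,-0.001,0,0,0],[0,0,0,0,0,0],[0,0,0,0,0,0]]])

```text
time_s: 29.25
tcp_pos: [0.5517, 0.1206, 0.0506]
tcp_rot: [-3.14, -0.001, 2.001]
wrist_force: [-2.5, 0.1, 9.6]
width: 0.0138
finger_force: 30.0
```

Emit:
play_rows(rows=[[[0,0,0,0,0,0],[0,0,0,0,0,0],[0,0,0,0,0,0]]], gripper=18)

```text
time_s: 29.55
tcp_pos: [0.552, 0.1204, 0.0493]
tcp_rot: [-3.141, 0.0, 1.999]
wrist_force: [-0.8, -0.9, 0.8]
width: 0.0178
finger_force: 1.0
```

```bash
python3 g.py g3
```

```text
29.6 [0.55199834 0.12039461 0.04922101] [-3.14071581e+00  2.58250821e-04  1.99937498e+00] [-0.14360122  0.1320164   0.01415765] [-1.09369669 -0.52982346  0.58337476] 0.01781911029475891
193 366 366; 194 365 369; 195 364 369; 196 364 368; 197 363 369; 198 363 369; 199 363 368; 200 362 368; 201 362 368; 202 362 368; 203 362 368; 204 362 367; 205 362 367; 206 361 367; 207 361 367; 208 360 367; 209 359 367; 210 359 367; 211 359 369; 212 360 370; 213 361 369;
```

Emit:
play_rows(rows=[[[-0.0015,0,0,0,0,0],[0,0,0,0,0,0],[0,0,0,0,0,0]]])

```text
time_s: 29.9
tcp_pos: [0.5514, 0.1209, 0.0495]
tcp_rot: [3.14, 0.001, 2.0]
wrist_force: [2.2, -0.7, -0.3]
width: 0.018
finger_force: 1.5
```

```bash
python3 g.py g4; python3 -c "
from h import *
print(sense()['finger_force'])"
```

```text
29.95 [0.55140883 0.12091797 0.0495774 ] [3.14034740e+00 5.15430084e-04 1.99951933e+00] [-0.03254264 -0.75644824  0.00249656] [ 3.05490454 -0.05194965 -0.35080763] 0.018050536802864215
193 366 366; 194 365 369; 195 364 369; 196 364 369; 197 363 369; 198 363 369; 199 363 368; 200 362 368; 201 362 368; 202 362 368; 203 362 368; 204 362 367; 205 362 367; 206 362 367; 207 361 367; 208 359 367; 209 359 367; 210 359 367; 211 359 369; 212 360 370; 213 361 369; 1.5453464858319421
```

Emit:
play_rows(rows=[[[0,0,0,0,0,0],[0,0,0,0,0,0],[0,0,0,0,0,0],[0,0,0,0,0,0]]], gripper=35)

```text
time_s: 30.35
tcp_pos: [0.5503, 0.1208, 0.0492]
tcp_rot: [-3.141, -0.0, 2.0]
wrist_force: [-0.4, 0.2, -0.5]
width: 0.0337
finger_force: 0.0
```

```bash
python3 g.py g5
```

```text
30.4 [0.55038089 0.12080822 0.04924848] [-3.14078204e+00 -2.16105048e-04  1.99944973e+00] [0.01644387 0.05264598 0.00626645] [ 0.35668958 -0.0811834   0.04724156] 0.03402957256383311
193 365 365; 194 364 369; 195 364 369; 196 364 369; 197 364 369; 198 364 369; 199 363 368; 200 363 368; 201 363 368; 202 363 368; 203 362 368; 204 362 368; 205 361 368; 206 359 370; 207 359 371; 208 358 370; 209 359 370; 210 359 370; 211 359 370; 212 360 370; 213 361 369;
```

The knob does relax when freed, and at speed it may overshoot. I'll release it slowly: grip again, open slightly, then ease the tool back so the bar settles gently from above.

Emit:
play_rows(rows=[[[0,0,0,0,0,0],[0,0,0,0,0,0],[0,0,0,0,0,0],[0,0,0,0,0,0],[0,0,0,0,0,0]]], gripper=5)

```text
time_s: 30.9
tcp_pos: [0.5514, 0.1212, 0.0496]
tcp_rot: [3.14, 0.0, 2.0]
wrist_force: [2.5, 0.5, -2.6]
width: 0.0164
finger_force: 27.1
```

Emit:
play_rows(rows=[[[0,0,0,0,0,0],[0,0,0,0,0,0],[0,0,0,0,0,0.003],[0,0,0,0,0,0.003],[0,0,0,0,0,0.003]]], gripper=16)

```text
time_s: 31.4
tcp_pos: [0.5515, 0.1207, 0.0497]
tcp_rot: [3.14, 0.001, 2.057]
wrist_force: [4.6, 0.2, -1.1]
width: 0.016
finger_force: 2.1
```

Emit:
play_rows(rows=[[[0,0,0,0,0,0.003],[0,0,0,0,0,0.003],[0,0,0,0,0,0]]])

```text
time_s: 31.7
tcp_pos: [0.5514, 0.1208, 0.0498]
tcp_rot: [3.14, 0.0, 2.094]
wrist_force: [5.4, 0.7, -1.0]
width: 0.0161
finger_force: 2.1
```

Emit:
play_rows(rows=[[[0,0,0,0,0,0.003],[0,0,0,0,0,0.003],[0,0,0,0,0,0]]])

```text
time_s: 32.0
tcp_pos: [0.5512, 0.1208, 0.0498]
tcp_rot: [3.141, 0.0, 2.131]
wrist_force: [4.6, 0.7, -0.1]
width: 0.0161
finger_force: 2.0
```

Emit:
play_rows(rows=[[[0.0015,0,0,0,0,0],[0,0,0,0,0,0],[0,0,0,0,0,0]]])

```text
time_s: 32.3
tcp_pos: [0.5514, 0.1211, 0.0492]
tcp_rot: [-3.14, -0.001, 2.132]
wrist_force: [1.3, 1.0, 1.0]
width: 0.0162
finger_force: 0.9
```

Emit:
play_rows(rows=[[[0,0,0,0,0,0.003],[0,0,0,0,0,0.003],[0,0,0,0,0,0]]])

```text
time_s: 32.6
tcp_pos: [0.5516, 0.1209, 0.049]
tcp_rot: [-3.14, -0.001, 2.17]
wrist_force: [-0.6, 1.0, 0.9]
width: 0.0161
finger_force: 0.3
```

Emit:
play_rows(rows=[[[0,0,0,0,0,0.003],[0,0,0,0,0,0.003],[0,0,0,0,0,0]]])

```text
time_s: 32.9
tcp_pos: [0.5521, 0.1206, 0.0493]
tcp_rot: [-3.141, -0.0, 2.207]
wrist_force: [-0.0, 0.0, -1.3]
width: 0.0156
finger_force: 0.1
```

Emit:
play_rows(rows=[[[0,0,0,0,0,0.003],[0,0,0,0,0,0.003],[0,0,0,0,0,0]]])

```text
time_s: 33.2
tcp_pos: [0.5523, 0.1208, 0.0495]
tcp_rot: [-3.142, 0.0, 2.245]
wrist_force: [0.2, 0.4, 0.4]
width: 0.0159
finger_force: 0.1
```

Emit:
play_rows(rows=[[[0,0,0,0,0,0],[0,0,0,0,0,0],[0,0,0,0,0,0],[0,0,0.02,0,0,0],[0,0,0.04,0,0,0],[0,0,0.04,0,0,0],[0,0,0.02,0,0,0],[-0.01,-0.045,0,0,0,0],[-0.01,-0.045,0,0,0,0],[-0.01,-0.045,0,0,0,0],[-0.01,-0.045,0,0,0,0],[0,-0.035,0,0,0,0]]], gripper=50)

```text
time_s: 34.4
tcp_pos: [0.5108, -0.0971, 0.1697]
tcp_rot: [3.141, -0.0, 2.242]
wrist_force: [-0.3, 1.1, -1.0]
width: 0.0501
finger_force: 0.0
```

```bash
cat > ang.py <<'E'
from m import *
import pickle
def pca(q):
    e,v=np.linalg.eigh(np.cov(q.T));return np.degrees(np.arctan2(v[1,1],v[0,1]))%180
def knob(f,R=.03):
    P=cloud(f);z=P[...,2];m=(np.hypot(P[...,0]-.551,P[...,1]-.121)<R)&(z>.064)&(z<.085)
    v,u=np.nonzero(m);w=np.array([ray(f,a,b,.0755)[:2] for a,b in zip(u,v)]);h=cv2.cvtColor(f["color"],cv2.COLOR_BGR2HSV)
    r=m&((h[...,0]<8)|(h[...,0]>170))&(h[...,1]>120)
    return pca(P[m][:,:2]),pca(w),pca(P[r][:,:2])
def bed(f):
    P=cloud(f);z=P[...,2];R=(P[...,0]>.42)&(P[...,0]<.67)&(P[...,1]>-.06)&(P[...,1]<.26)
    m=(R&(z>.009)&(z<.06));return pca(P[m][:,:2])
A=[];S=[]
for i in range(6):
    f=grab_frame("top");A.append([*knob(f),bed(f)])
    g=grab_frame("scene");S.append([*knob(g),bed(g)])
pickle.dump((f,g),open("end.pkl","wb"))
A=np.mean(A,0);S=np.mean(S,0)
for n,a in(("top",A),("scene",S)):print(n,np.round(a,2),"cw rad:",np.radians((a[3]+90-a[:3])),"with 105.2:",np.radians(195.2-a[:3]))
print(sense()["time_s"],sense()["tcp_pos"])
c=cv2.resize(f["color"][150:200,170:250],None,fx=9,fy=9,interpolation=cv2.INTER_CUBIC);cv2.imwrite("pics/k.png",c)
E
python3 ang.py
```

```text
top [132.4  132.21 134.86 105.03] cw rad: [1.09304902 1.09634198 1.05010743] with 105.2: [1.09609802 1.09939097 1.05315643]
scene [131.87 131.96 129.42 104.54] cw rad: [1.09371383 1.09225759 1.13653825] with 105.2: [1.10527677 1.10382053 1.14810119]
35.0 [ 0.51241366 -0.09332969  0.16934909]
```

View pics/k.png

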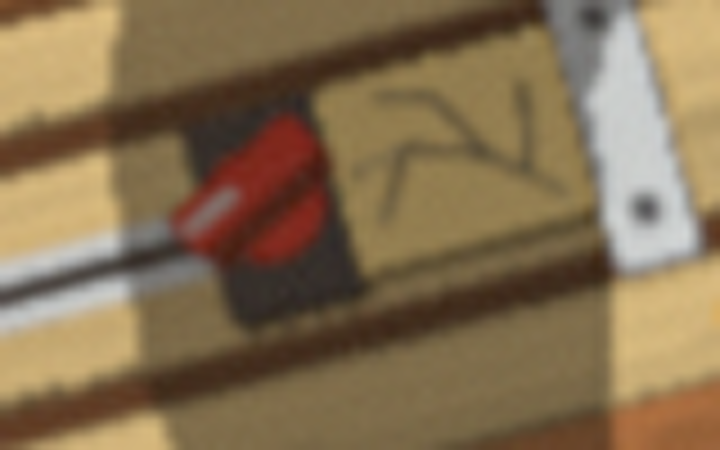

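The picture shows the block tight between the fence (640,150) and the stop (290,230), with no gap. The bar lies along (180,230)–(300,125), about 1.1 rad from the across-slide direction. Each release settles at this same locked rest position, and the last one settled gently from above. I'm handing it in.

```bash
python3 -c "
from rig import *
print(finish_job())"
```

```text
the job is handed in; nothing more can be done
None
```

I handed the job in, but I can't be sure the knob passed: it rests at about 1.10 rad (readings 1.05–1.15), right on the locked threshold. It sprang back there from about 1.4 rad each time I let go. The block lies flat, drawing up, between the guides and tight between the fence and the stop; I never reached for the ink tin, lino block or graver, but did not re-measure them.

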